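# Lay the freezer rack on its back

### The job

The upright freezer rack stands on the blue mat with its foot next to the yellow stop. With the fingers, without pinching or lifting it, tip the rack over across the stop and let it down gently all the way, so that it ends lying on its back along the mat, boxes facing up, with its foot still at the stop. Keep it supported while it goes down rather than letting it fall, leave the jar, the beaker and the loose sample box alone, and finish clear of everything.

Things in the scene. Friction and masses are not known exactly. Their poses are not given: they have to be found in the camera images.
- rack: Loose aluminium rack, 0.4 to 0.7 kg, its three boxes fixed in it; centre of mass 85 mm up. Body 82 (x) by 84 (y) by 170 (z) mm. Origin: centre of its underside, z up. Open front with the boxes faces -x, closed back +x. Bottom and top plates, 4 mm thick, stick out at the back to x = +53 mm: laid on its back it rests on these two flange edges, its x axis straight down, clear over the stop.
- handle_bar (a point): Centre of the red round carrying bar above the rack: 12 mm diameter, along the rack's y, 70 mm free between 8 mm posts at y = +-39 mm; bar axis at rack x = 0, z = 215 mm, 45 mm above the top plate. With the rack on its back the bar axis is 59 mm above the bench. Axes as the rack's.
- foot_edge (a point): Middle of the rack's back bottom edge (rack x = +53 mm, y = 0, z = 0), about which it tips; at the start 6 mm above the bench (on the mat), 4 to 14 mm short of the stop. The rack is past balance at about 32 degrees of tip and then falls unless held back. Axes as the rack's.
- mat: Blue mat fixed to the bench, 6 mm thick, x = -130 to +250 mm, 160 mm wide, with a yellow stop bar fixed across it: 14 mm thick along x, 120 mm long along y, top 9 mm above the mat. Origin: at bench level under the middle of the stop's face that looks to the rack's foot. +x points from the foot across the stop to where the rack's top is to lie; z up.
- reagent_jar: Loose amber jar with blue cap, 56 mm diameter, 95 mm tall; origin: centre of its underside. Leave alone.
- beaker: Loose clear open beaker, 60 mm diameter, 80 mm tall; origin: centre of its underside. Leave alone.
- sample_box: Loose white-lidded box, 74 x 74 x 51 mm; origin: centre of its underside. Leave alone.
Not all that is in view belongs to the job. There is more than one size of the rack; the one meant has the size given above.

How it is judged:
At the end, for the whole second after the job is handed in: The rack lies at rest on its back (within 7 degrees), boxes up, along the mat (within 14 degrees), its foot edge behind the stop by no more than 40 mm and within 40 mm of the stop's middle (angle between rack's own x axis and vertical above 3.02 rad and angle between the z axis of rack and the x axis of mat, either way round below 0.25 rad and x of handle_bar in the frame of mat above 0.1 m and x of foot_edge in the frame of mat between -0.04 and 0.008 m and y of foot_edge in the frame of mat between -0.04 and 0.04 m and linear speed of rack below 0.02 m/s and angular speed of rack below 0.1 rad/s); the robot touches nothing.
It fails at once if the rack swings or falls fast (over 2.5 rad/s) instead of being let down gently (angular speed of rack above 2.5 rad/s).
It fails at once if the rack is lifted: its foot edge is more than 30 mm above the bench (height (world z) of foot_edge above 0.03 m).
It fails at once if the rack is pinched or pressed with more than 25 N by the fingers (contact force between the fingers and rack above 25 N).
It fails at once if the jar, the beaker or the loose sample box is displaced by more than 20 mm (distance of any of reagent_jar, beaker, sample_box from where it was at the start of the episode above 0.02 m).
It also fails if it takes over 48 s, if anything falls off the work surface, if the arm or the gripper's body presses on something with over 40 N, if the wrist force passes 120 N, or if a joint passes its speed limit or range.

### The arm

A 7-joint arm with a two-finger parallel gripper is mounted at the origin on the work surface. World frame = base frame: x ahead of the robot, y to its left, z up, the work surface at z = 0. Lengths are in m, angles in rad, forces in N, time in s.
With the tool pointing down it reaches from about 0.4 to 0.85 m from the base axis. Payload 4.5 kg.
Tool frame: the origin (TCP) lies midway between the tips of the shut fingers; the grasp point (between the pads) lies 19 mm behind it; z points along the fingers, y is the line along which they close (so a half turn about z gives the same grasp; the last joint's range is limited). The gripper opens to 88 mm and grips with 3 to 60 N. Pads are 18 mm wide; open, the fingers measure 123 mm over their backs; the gripper's body (75 mm by 187 mm) begins 45 mm behind the grasp point.
Start: joints at [1.261, 0.689, -0.195, 1.565, 0.157, 0.902, -0.215], TCP at [0.211, -0.588, 0.239] pointing down, gripper open.
Joint ranges: [-3.01, 3.01], [-0.46, 2.08], [-1.47, 1.51], [0.13, 2.56], [-1, 4.14], [0.04, 2.09], [-2.66, 2.66]. Speed limits (rad/s): [2.57, 2.57, 3.14, 3.14, 3.14, 3.14, 3.14].

### API

Orientations are given as a rotation vector (axis times angle).
In Python, from rig import state, viewer, bot gives the robot as it stands. The module is installed in compiled form; this text tells all that it offers.
- The arm moves only by the tool move_arm, never from a script. Its arguments are lists of equal length, an entry for each row: "rot": the turn, a rotation vector about the world's x, y, z in degrees, a list of three; "delta_pos": the shift along the world's x, y, z in mm, a list of three; "grip": the gripper's target within -1 to 1 (fully open at 1, half-way at 0, shut at -1). In form: {"rot": [[ax, ay, az], ...], "delta_pos": [[x, y, z], ...], "grip": [grip, ...]}. A call has 1 to 8 rows; each row shifts and turns the commanded pose from where the row before left it; what a row does not reach is not made up. A row lasts 1/8 s, in which the tool goes at most 62.5 mm and 10.7 degrees, less where a joint would pass 70% of its speed; a pose out of reach is approached as far as the arm can. A call with a gripper value outside its range is refused whole. The fingers move at their own pace and stop on an object; "newtons" is the grip in N (left out, the last holds). Time passes only in rows, so rows that do not move let the fingers close. It gives the time, the measured TCP pose, the force, the opening and the grip force at its end, in the units of the state.
- state(): the state, without advancing time (a new reading comes with each control period).
- viewer.get_image(name): name is "side" or "top"; returns (picture, depth): 480x640x3 uint8, red, green, blue; 480x640 float32, m along the optical axis (not along the pixel's ray), 0 where there is no reading.
- viewer.camera_model(name): a dict with "fx", "fy", "cx", "cy" (pixels), "rvec" (rotation vector, rad) and "tvec" (3), from world to camera coordinates, as OpenCV has them. Camera axes: x right, y down, z forward; pixel columns grow to the right and rows downward; lengths in m; the calibration is good to about 2 mm. A picture is of the moment at which its call begins. camera_model takes no time and is no camera call.
- bot.sign_off(): hands the job in; it is judged then, once.
The state is a dict: "clock": time; "joint_pos": joint angles; "joint_vel": joint speeds; "joint_efforts": joint torques, N m; "eef_pos": TCP position; "tcp_rot": TCP orientation; "wrist_force": force on the tool from outside, world axes, zero at the start; "moment": the same for the moment, N m; "width": opening from 0.0 (shut) to 1.0 (fully open); "finger_force": force on a finger pad.
Only numpy, scipy, OpenCV 4.12 (cv2) and the standard library are available. Lean on these libraries where they do the work, as an engineer would, in place of code of your own. Each camera call takes 0.05 s, during which the arm holds its last target. There are 200 camera calls.

## Working session

There is one attempt and no reset: what is moved stays moved. The work goes in short steps, Python scripts to look and compute and a tool call to move; the robot and the scene stay as the last step left them, time stands still between calls to the robot, and variables do not carry over. Pictures are saved under pics/ and viewed, at most 10 in all, crops included, and the job is handed in when it is done.

Besides the shell and the picture viewer there is one more tool, called after "Request:" by a JSON object that holds its "op" and its "data". move_arm: Moves the arm, as the interface text tells. Its arguments: {"type":"object","properties":{"rot":{"type":"array"},"delta_pos":{"type":"array"},"grip":{"type":"array"},"newtons":{"type":"number"}},"required":["rot","delta_pos","grip"]}

```bash
mkdir -p pics; cat > h.py <<'E'
import numpy as np, cv2
from rig import state, viewer, bot
def look(n):
    im,d=viewer.get_image(n); m=viewer.camera_model(n)
    R=cv2.Rodrigues(np.array(m['rvec'],float))[0]; t=np.array(m['tvec'],float).ravel()
    v,u=np.mgrid[0:480,0:640]
    P=np.stack([(u-m['cx'])/m['fx']*d,(v-m['cy'])/m['fy']*d,d],-1)
    W=(P-t)@R; W[d==0]=np.nan
    return im,d,W
def save(n,im): cv2.imwrite('pics/'+n+'.png',cv2.cvtColor(im,cv2.COLOR_RGB2BGR))
E
python3 - <<'E'
from h import *
s=state();print(s)
for n in('side','top'):
    im,d,W=look(n);save(n+'0',im);np.savez(n+'0.npz',im=im,W=W);m=viewer.camera_model(n)
    R=cv2.Rodrigues(np.array(m['rvec'],float))[0];print(n,-R.T@np.ravel(m['tvec']),R[2])
E
```

```text
{'clock': 0.0, 'joint_pos': array([ 1.26080669,  0.69002447, -0.19452756,  1.56633199,  0.157321  ,
        0.90247043, -0.21506766]), 'joint_vel': array([-0.00126878, -0.00054435,  0.00159301,  0.00138964, -0.00027896,
       -0.00131647, -0.00045196]), 'joint_efforts': array([-9.96727358e-04, -5.27557003e+01, -1.26683716e+00, -1.53427488e+01,
       -5.24650142e-02,  6.46251719e-03,  1.78643813e-04]), 'eef_pos': array([ 0.21040837, -0.58785668,  0.23788831]), 'tcp_rot': array([-3.09349728e+00, -5.37277330e-01,  6.97719336e-04]), 'wrist_force': array([-0.37665718,  0.19395059,  0.22574434]), 'moment': array([ 0.01190848, -0.00772838, -0.01962348]), 'finger_force': 0.0, 'width': 0.9989254666413122}
side [0.51606279 0.48480967 0.91336833] [ 0.04398128 -0.64565425 -0.76236228]
top [ 0.45273055 -0.15021613  1.41077498] [ 0.08749725  0.01786384 -0.99600458]
```

View pics/side0.png

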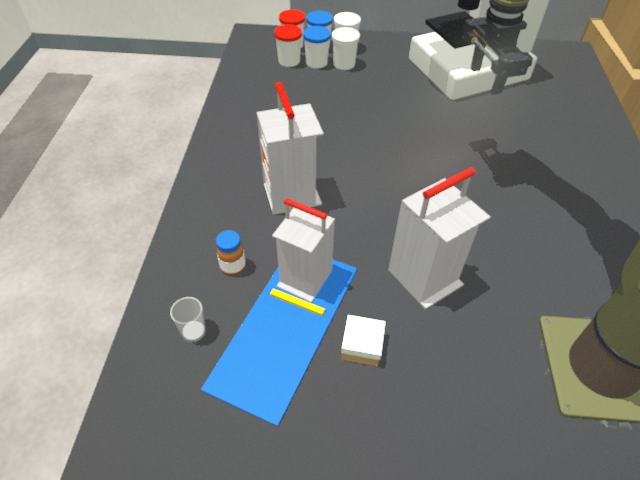

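View pics/top0.png

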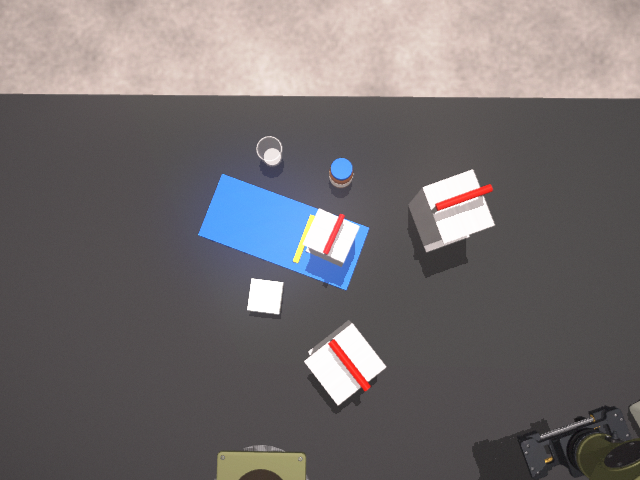

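Three red-handled racks are in view. In side view their bars are at A (305,208) on the mat at the yellow stop, B (285,100) and C (450,183). A fits: it is on the mat with its foot at the stop. I'll measure its size and check it in a crop.

```bash
python3 - <<'E'
from h import *
for n in('top','side'):
    z=np.load(n+'0.npz');im,W=z['im'],z['W'];hsv=cv2.cvtColor(im,cv2.COLOR_RGB2HSV)
    H,S,V=[hsv[...,i].astype(int) for i in range(3)]
    ok=np.isfinite(W[...,0])
    def rep(name,M,zr,minA=15):
        M=M&ok&(W[...,2]>zr[0])&(W[...,2]<zr[1])
        k,L,st,c=cv2.connectedComponentsWithStats(M.astype(np.uint8))
        for i in range(1,k):
            if st[i,4]<minA: continue
            p=W[L==i]; r=cv2.minAreaRect((p[:,:2]*1000).astype(np.float32))
            print(n,name,c[i].round(),st[i,4],'mean',p.mean(0).round(4),'med z',np.median(p[:,2]).round(4),'rect',np.round(r[0],1),np.round(r[1],1),round(r[2],1))
    rep('red',((H<6)|(H>174))&(S>180)&(V>120),(.15,.4))
    rep('yellow',(abs(H-28)<6)&(S>180)&(V>120),(0,.03))
    rep('blue',(abs(H-107)<12)&(S>150)&(V>60),(-.004,.012),200)
    rep('cap',(abs(H-107)<12)&(S>150)&(V>60),(.08,.11))
    rep('white',(S<60)&(V>170),(.045,.057),60)
    rep('racktop',(S<60)&(V>150),(.16,.19),60)
    rep('racktopB',(S<60)&(V>150),(.19,.3),60)
    rep('beaker',(S<60)&(V>60),(.01,.085),60)
z=np.load('side0.npz')['im'][190:310,200:360];save('crop',cv2.resize(z,(800,600),interpolation=cv2.INTER_CUBIC))
E
```

```text
top red [464. 197.] 399 mean [ 0.6545 -0.408   0.2863] med z 0.2864 rect [ 654.8 -407.3] [ 14.  111.4] 20.8
top red [334. 237.] 51 mean [ 0.581  -0.1591  0.2256] med z 0.2253 rect [ 582.1 -159.6] [ 2.9 74.4] 67.0
top red [349. 365.] 449 mean [ 0.333  -0.1906  0.2864] med z 0.2865 rect [ 333.6 -190.3] [111.2  14.5] 38.7
top blue [269. 230.] 7393 mean [ 0.6207 -0.0044  0.0063] med z 0.0064 rect [618.2 -38.4] [381.8 160.3] 70.4
top cap [341. 168.] 369 mean [ 0.751  -0.1747  0.0953] med z 0.0953 rect [ 750.6 -174.6] [48.1 45.3] 1.0
top white [265. 296.] 987 mean [ 0.4622 -0.0033  0.0513] med z 0.0513 rect [462.3  -3. ] [74.3 73.7] 83.7
top racktop [320. 230.] 857 mean [ 0.5998 -0.1301  0.1764] med z 0.1764 rect [ 600.2 -131.4] [48.  85.2] 67.5
top racktop [343. 241.] 687 mean [ 0.5786 -0.1792  0.1763] med z 0.1764 rect [ 579.  -179.2] [36.  84.1] 66.3
top racktopB [450. 187.] 1074 mean [ 0.6857 -0.3945  0.2217] med z 0.2214 rect [ 683.7 -396.5] [ 49.3 111.7] 22.3
top racktopB [463. 219.] 1742 mean [ 0.6212 -0.4197  0.2214] med z 0.2214 rect [ 621.8 -420.4] [ 65.5 111.2] 20.5
top racktopB
[... 3601 characters left out ...]
ct [   4.4 -965.4] [103.2  34.9] 48.7
side beaker [289. 192.] 983 mean [ 0.6491 -0.3667  0.0524] med z 0.0544 rect [ 673.6 -375.8] [ 79.6 154.2] 64.2
side beaker [422. 276.] 1536 mean [ 0.3451 -0.154   0.0486] med z 0.0491 rect [ 338.5 -154. ] [ 80.9 153. ] 84.7
side beaker [304. 278.] 1243 mean [ 0.5893 -0.1281  0.0444] med z 0.0441 rect [ 592.4 -152. ] [103.2  84.9] 66.2
side beaker [232. 265.] 283 mean [ 0.7469 -0.1561  0.0333] med z 0.0337 rect [ 748.4 -161. ] [56.2 27. ] 17.7
side beaker [188. 317.] 1133 mean [ 0.8015 -0.0105  0.0532] med z 0.0558 rect [801.4 -10.4] [58.2 60.1] 58.0
side beaker [363. 337.] 1559 mean [0.4641 0.0005 0.0506] med z 0.0519 rect [463.7  -4.7] [76.3 74. ] 84.1
```

View pics/crop.png

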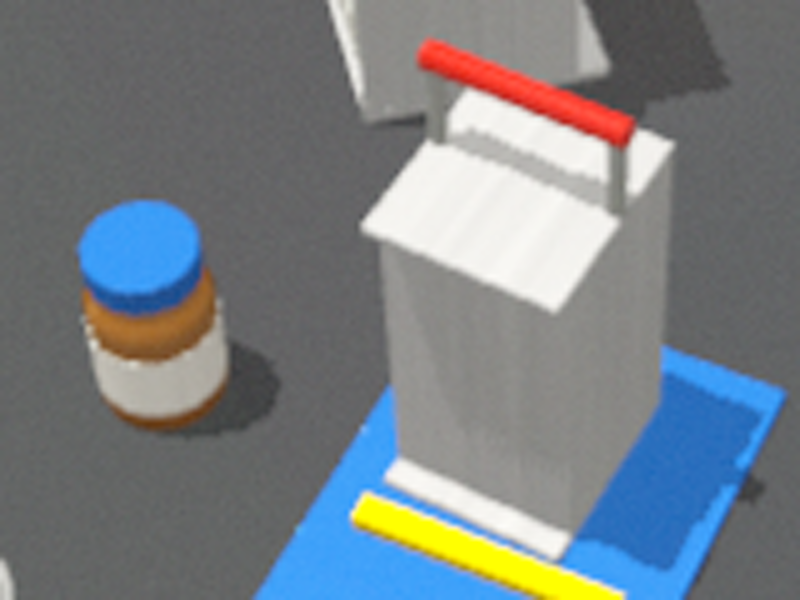

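The crop shows rack A at the foot of the stop. Its bar is at side (305,208), the bar is about 85 mm long, and the top is 176 mm high (6 + 170). The other two racks are 221 mm tall, so A is the one meant.

In world coordinates:
- **Bar centre:** (589, -158, 221), rack heading 67.5°.
- **Foot edge:** (609, -109), which is mat x = -9.5 and y = -15.

Plan: cage the bar loosely with the tool's y axis along the rack's x, then follow the arc while tilting the tool. First I'll test the final tilted pose in the air.

Request:
{"op": "move_arm", "data": {"rot": [[0,0,-5.3],[0,0,-5.3],[0,0,-5.3],[0,0,-5.3],[0,0,-5.3],[0,0,-5.3],[0,0,-5.2],[0,0,-5.2]], "delta_pos": [[0,0,55],[0,0,55],[0,0,55],[30,42,0],[34,48,0],[34,48,0],[34,48,0],[34,48,0]], "grip": [-0.1,-0.1,-0.1,-0.1,-0.1,-0.1,-0.1,-0.1], "newtons": 20}}

```text
clock: 1.1
eef_pos: [0.3774, -0.3526, 0.4035]
tcp_rot: [-3.08, 0.618, 0.001]
wrist_force: [1.0, 0.3, -0.9]
width: 0.452
finger_force: 0.0
```

Request:
{"op": "move_arm", "data": {"rot": [[0,0,0],[0,0,0],[0,0,0],[-8.3,3.4,0],[-8.3,3.4,0],[-8.3,3.4,0],[-8.3,3.4,0],[-8.3,3.4,0]], "delta_pos": [[34,48,0],[34,48,0],[34,48,0],[34,48,-20],[34,48,-20],[34,48,-20],[34,48,-20],[34,48,-20]], "grip": [-0.1,-0.1,-0.1,-0.1,-0.1,-0.1,-0.1,-0.1]}}

```text
clock: 2.1
eef_pos: [0.6497, 0.0317, 0.3036]
tcp_rot: [2.317, -0.46, -0.185]
wrist_force: [2.6, -1.2, -0.1]
width: 0.448
finger_force: 0.0
```

```bash
python3 - <<'E'
from h import *
s=state();R=cv2.Rodrigues(s['tcp_rot'])[0];print(s['joint_pos'].round(2),s['eef_pos'],R[:,1].round(3),R[:,2].round(3))
E
```

```text
[-0.41  0.96  0.07  1.03  0.5   1.71 -2.39] [0.64966284 0.03172444 0.30362614] [-0.272 -0.651  0.708] [-0.266 -0.656 -0.706]
```

Tilt works, but j7 is at -2.39, close to its limit. I'll test the final reach, then go back and turn the tool a half turn the other way.

Request:
{"op": "move_arm", "data": {"rot": [[0,0,0],[0,0,0],[0,0,0]], "delta_pos": [[15,20,-40],[15,20,-40],[15,20,-30]], "grip": [-0.1,-0.1,-0.1]}}

```text
clock: 2.48
eef_pos: [0.6933, 0.0904, 0.1908]
tcp_rot: [2.32, -0.459, -0.19]
wrist_force: [-0.2, 0.3, 0.1]
width: 0.447
finger_force: 0.0
```

```bash
python3 - <<'E'
from h import *
s=state();R=cv2.Rodrigues(s['tcp_rot'])[0];print(s['joint_pos'].round(2),s['eef_pos'],R[:,1].round(3),R[:,2].round(3))
E
```

```text
[-0.44  1.18  0.07  0.81  0.47  1.74 -2.43] [0.69327318 0.09037468 0.1908054 ] [-0.27  -0.654  0.707] [-0.269 -0.653 -0.708]
```

Request:
{"op": "move_arm", "data": {"rot": [[8.3,-3.4,0],[8.3,-3.4,0],[8.3,-3.4,0],[8.3,-3.4,0],[8.3,-3.4,0],[0,0,0],[0,0,0]], "delta_pos": [[-10,-25,50],[-21,-50,40],[-21,-50,20],[-21,-50,0],[-21,-50,0],[-10,-23,0],[0,0,0]], "grip": [-0.1,-0.1,-0.1,-0.1,-0.1,-0.1,-0.1]}}

```text
clock: 3.35
eef_pos: [0.5896, -0.1586, 0.3006]
tcp_rot: [3.078, -0.623, -0.002]
wrist_force: [1.0, 1.1, -0.7]
width: 0.449
finger_force: 0.0
```

```bash
python3 - <<'E'
from h import *
s=state();R=cv2.Rodrigues(s['tcp_rot'])[0];print(s['joint_pos'].round(2),s['eef_pos'],R[:,1].round(3),R[:,2].round(3))
im,d,W=look('side');save('s1',im[100:340,160:480])
E
```

```text
[ 0.32  0.61 -0.23  1.53  0.15  1.02 -1.92] [ 0.58961953 -0.15856775  0.30064496] [-0.389 -0.921  0.002] [-0.001 -0.001 -1.   ]
```

View pics/s1.png

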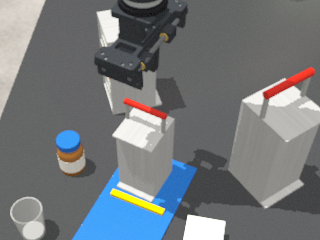

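The open gripper (crop (140,60)) is above the red bar at (145,108), and the rack hasn't moved. Next I'll lower the fingers around the bar and narrow the cage.

Request:
{"op": "move_arm", "data": {"rot": [[0,0,0],[0,0,0],[0,0,0],[0,0,0],[0,0,0],[0,0,0]], "delta_pos": [[0,0,-25],[0,0,-25],[0,0,-25],[0,0,-15],[0,0,-10],[0,0,0]], "grip": [-0.1,-0.1,-0.1,-0.1,-0.1,-0.1]}}

```text
clock: 4.15
eef_pos: [0.5914, -0.154, 0.2005]
tcp_rot: [-3.081, 0.611, 0.001]
wrist_force: [1.2, 1.0, -0.3]
width: 0.45
finger_force: 0.0
```

Request:
{"op": "move_arm", "data": {"rot": [[0,0,0],[0,0,0],[0,0,0],[0,0,0]], "delta_pos": [[0,0,0],[0,0,0],[0,0,0],[0,0,0]], "grip": [-0.3,-0.5,-0.55,-0.55], "newtons": 20}}

```text
clock: 4.65
eef_pos: [0.5912, -0.1554, 0.2012]
tcp_rot: [3.08, -0.614, 0.001]
wrist_force: [0.4, -1.4, 1.0]
width: 0.224
finger_force: 0.5
```

```bash
python3 - <<'E'
import numpy as np
def tcp(t,d=21):
    f=np.radians(min(t,45));t=np.radians(t)
    s=53-53*np.cos(t)+215*np.sin(t)-d*np.sin(f); z=6+215*np.cos(t)+53*np.sin(t)-d*np.cos(f)
    return np.array([589+.383*s,-158+.924*s,z])
p=None
for t in np.arange(0,92,3): 
    q=tcp(t); print(t,q.round(1), None if p is None else (q-p).round(1)); p=q
E
```

```text
0 [ 589. -158.  200.] None
3 [ 592.9 -148.6  202.5] [3.9 9.4 2.5]
6 [ 596.9 -139.   204.5] [4.  9.6 2. ]
9 [ 600.9 -129.4  205.9] [4.  9.6 1.4]
12 [ 604.9 -119.7  206.8] [4.  9.7 0.9]
15 [ 608.9 -109.9  207.1] [4.  9.7 0.3]
18 [ 613.  -100.2  206.9] [ 4.   9.7 -0.2]
21 [617.  -90.5 206.1] [ 4.   9.7 -0.8]
24 [621.  -80.9 204.8] [ 4.   9.7 -1.3]
27 [624.9 -71.3 202.9] [ 4.   9.6 -1.9]
30 [628.9 -61.8 200.5] [ 3.9  9.5 -2.4]
33 [632.7 -52.5 197.6] [ 3.9  9.3 -2.9]
36 [636.6 -43.3 194.1] [ 3.8  9.2 -3.5]
39 [640.3 -34.3 190.1] [ 3.7  9.  -4. ]
42 [643.9 -25.5 185.6] [ 3.6  8.8 -4.5]
45 [647.5 -16.9 180.7] [ 3.6  8.6 -5. ]
48 [651.2  -7.9 174.4] [ 3.7  9.  -6.3]
51 [654.8   0.8 167.6] [ 3.6  8.7 -6.8]
54 [658.3   9.2 160.4] [ 3.5  8.4 -7.2]
57 [661.6  17.2 152.7] [ 3.3  8.  -7.7]
60 [664.8  24.8 144.6] [ 3.2  7.6 -8.1]
63 [667.8  32.  136. ] [ 3.   7.2 -8.6]
66 [670.6  38.8 127. ] [ 2.8  6.8 -9. ]
69 [673.2  45.2 117.7] [ 2.6  6.3 -9.3]
72 [675.7  51.1 108. ] [ 2.4  5.9 -9.7]
75 [677.9  56.5  98. ] [  2.2   5.4 -10. ]
78 [679.9  61.4  87.7] [  2.    4.9 -10.3]
81 [681.8  65.8  77.1] [  1.8   4.4 -10.6]
84 [683.4  69.7  66.3] [  1.6   3.9 -10.8]
87 [684.8  73.1  55.3] [  1.4   3.4 -11. ]
90 [686.   75.9  44.2] [  1.2   2.8 -11.2]
```

Request:
{"op": "move_arm", "data": {"rot": [[-2.77,1.15,0],[-2.77,1.15,0],[-2.77,1.15,0],[-2.77,1.15,0],[-2.77,1.15,0],[-2.77,1.15,0],[-2.77,1.15,0],[-2.77,1.15,0]], "delta_pos": [[3.9,9.4,2.5],[4,9.6,2],[4,9.6,1.4],[4,9.7,0.9],[4,9.7,0.3],[4,9.7,-0.2],[4,9.7,-0.8],[4,9.7,-1.3]], "grip": [-0.55,-0.55,-0.55,-0.55,-0.55,-0.55,-0.55,-0.55]}}

```text
clock: 5.65
eef_pos: [0.6233, -0.0771, 0.2057]
tcp_rot: [2.675, -0.532, -0.114]
wrist_force: [-0.4, -0.7, 1.4]
width: 0.223
finger_force: 0.1
```

```bash
cat > chk.py <<'E'
from h import *
import sys
im,d,W=look('side');save(sys.argv[1],im[120:400,160:500])
s=state();R=cv2.Rodrigues(s['tcp_rot'])[0];print(s['joint_pos'].round(2),s['eef_pos'].round(4),R[:,2].round(3),s['wrist_force'].round(1),s['finger_force'],s['width'])
hsv=cv2.cvtColor(im,cv2.COLOR_RGB2HSV);M=((hsv[...,0]<6)|(hsv[...,0]>174))&(hsv[...,1]>150)&(hsv[...,2]>80)&np.isfinite(W[...,0])
M[:,:]&=(W[...,1]>-.3)&(W[...,0]>.45)&(W[...,2]<.26)
p=W[M];c=np.median(p,0);print('bar',len(p),c,p.min(0),p.max(0))
o=np.array([598.1,-94.9])/1000;e=np.array([.335,.942]);print('bar mat x,y',(c[:2]-o)@e,(c[:2]-o)@[-e[1],e[0]])
E
python3 chk.py s2
```

```text
[-0.15  0.83  0.02  1.46  0.38  1.1  -2.31] [ 0.6241 -0.0727  0.2042] [-0.155 -0.375 -0.914] [ 1.6  3.  -0.5] 0.0 0.22131598994960783
bar 136 [ 0.60565204 -0.06220402  0.22899351] [ 0.58556585 -0.08311774  0.21725864] [ 0.63317202 -0.05120589  0.23314122]
bar mat x,y 0.0333295476108547 0.003839131447332228
```

View pics/s2.png

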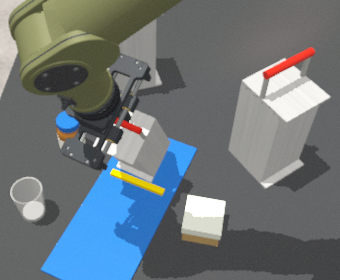

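The rack is tipping: the visible bar end at crop (128,127) is in the cage, and its height fits about 24° of tip. The foot is at the stop, and contact forces are small. I'll continue.

Request:
{"op": "move_arm", "data": {"rot": [[-2.77,1.15,0],[-2.77,1.15,0],[-2.77,1.15,0],[-2.77,1.15,0],[-2.77,1.15,0],[-2.77,1.15,0],[-2.77,1.15,0],[0,0,0]], "delta_pos": [[4,9.6,-1.9],[3.9,9.5,-2.4],[3.9,9.3,-2.9],[3.8,9.2,-3.5],[3.7,9.0,-4.0],[3.6,8.8,-4.5],[3.6,8.6,-5.0],[0,0,0]], "grip": [-0.55,-0.55,-0.55,-0.55,-0.55,-0.55,-0.55,-0.55]}}

```text
clock: 6.7
eef_pos: [0.6493, -0.0116, 0.1793]
tcp_rot: [2.322, -0.457, -0.194]
wrist_force: [-0.3, 0.5, 0.2]
width: 0.221
finger_force: 0.3
```

```bash
python3 chk.py s3
```

```text
[-0.38  1.06  0.14  1.18  0.46  1.45 -2.43] [ 0.6494 -0.0133  0.1806] [-0.271 -0.652 -0.708] [-0.3 -0.5 -0.5] 0.28755909763276577 0.2263811630014554
bar 118 [0.63300105 0.01549572 0.19495251] [0.61783593 0.00350359 0.17196746] [0.65165086 0.02312563 0.20037634]
bar mat x,y 0.11568462481826174 0.004105778242143649
```

View pics/s3.png

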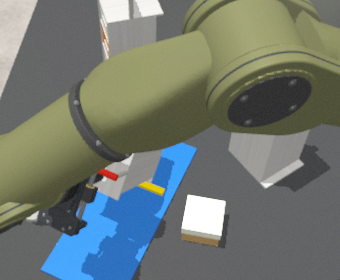

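The bar end at crop (107,174) is still caged at 45°, and the forearm passes well above everything. I'll keep lowering.

Request:
{"op": "move_arm", "data": {"rot": [[0,0,0],[0,0,0],[0,0,0],[0,0,0],[0,0,0],[0,0,0],[0,0,0],[0,0,0]], "delta_pos": [[3.7,9.0,-6.3],[3.6,8.7,-6.8],[3.5,8.4,-7.2],[3.3,8.0,-7.7],[3.2,7.6,-8.1],[3.0,7.2,-8.6],[2.8,6.8,-9.0],[0,0,0]], "grip": [-0.55,-0.55,-0.55,-0.55,-0.55,-0.55,-0.55,-0.55]}}

```text
clock: 7.75
eef_pos: [0.6725, 0.0431, 0.1264]
tcp_rot: [2.32, -0.459, -0.193]
wrist_force: [0.3, 0.6, -0.5]
width: 0.231
finger_force: 0.5
```

```bash
python3 chk.py s4; python3 -c "
from h import *
im,d,W=look('top');save('t4',cv2.resize(im[100:340,160:480],(640,480)))"
```

```text
[-0.43  1.19  0.13  1.02  0.43  1.52 -2.46] [0.6726 0.0424 0.1272] [-0.271 -0.653 -0.707] [ 0.3  1.1 -0.3] 0.5267584696412086 0.22525672244322092
  return _methods._mean(a, axis=axis, dtype=dtype,
  ret = um.true_divide(
Traceback (most recent call last):
  File "chk.py", line 7, in <module>
    p=W[M];c=np.median(p,0);print('bar',len(p),c,p.min(0),p.max(0))
                                                 ~~~~~^^^
ValueError: zero-size array to reduction operation minimum which has no identity
```

View pics/t4.png

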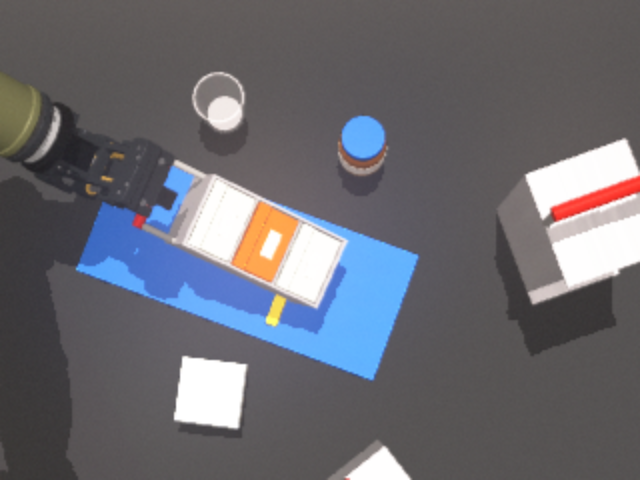

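The top view shows the rack about two-thirds down, with boxes facing up. It lies along the mat, and the fingers hold the bar near (155,195) clear of the beaker. I'll finish lowering.

Request:
{"op": "move_arm", "data": {"rot": [[0,0,0],[0,0,0],[0,0,0],[0,0,0],[0,0,0],[0,0,0],[0,0,0]], "delta_pos": [[2.6,6.3,-9.3],[2.4,5.9,-9.7],[2.2,5.4,-10],[2,4.9,-10.3],[1.8,4.4,-10.6],[1.6,3.9,-10.8],[0,0,0]], "grip": [-0.55,-0.55,-0.55,-0.55,-0.55,-0.55,-0.55]}}

```text
clock: 8.72
eef_pos: [0.6847, 0.0734, 0.0655]
tcp_rot: [2.319, -0.46, -0.194]
wrist_force: [-0.8, 0.5, -0.5]
width: 0.228
finger_force: 0.7
```

```bash
cat > top.py <<'E'
from h import *
s=state();print(s['joint_pos'].round(2),s['eef_pos'].round(4),s['wrist_force'].round(1),s['finger_force'])
im,d,W=look('top');np.savez('t.npz',im=im,W=W)
hsv=cv2.cvtColor(im,cv2.COLOR_RGB2HSV)
o=np.array([.5981,-.0949]);e=np.array([.335,.942])
X=(W[...,:2]-o)@e;Y=(W[...,:2]-o)@np.array([-e[1],e[0]])
M=(abs(Y)<.06)&(X>-.05)&(X<.17)&(W[...,2]>.03)
for a in np.arange(-.04,.17,.03):
    m=M&(X>=a)&(X<a+.03)
    if m.sum()>5: print(round(a,3),m.sum(),'z med',np.median(W[m][:,2]).round(4),'x',X[m].min().round(4),X[m].max().round(4),'y',Y[m].min().round(4),Y[m].max().round(4))
m=((hsv[...,0]<6)|(hsv[...,0]>174))&(hsv[...,1]>150)&(W[...,2]<.15)&(abs(Y)<.1)&(X>.15)
if m.sum(): print('bar',m.sum(),X[m].mean(),Y[m].min(),Y[m].max(),W[m][:,2].max())
E
python3 top.py
```

```text
[-0.45  1.31  0.12  0.9   0.41  1.54 -2.49] [0.6847 0.0734 0.0655] [-0.8  0.5 -0.5] 0.651015043258667
-0.04 98 z med 0.0988 x -0.018 -0.01 y -0.0571 0.0266
-0.01 531 z med 0.0987 x -0.0098 0.02 y -0.0591 0.0265
0.02 521 z med 0.1003 x 0.02 0.05 y -0.0599 0.0248
0.05 524 z med 0.102 x 0.05 0.08 y -0.0597 0.0231
0.08 501 z med 0.1038 x 0.08 0.1097 y -0.0599 0.0216
0.11 500 z med 0.1061 x 0.11 0.14 y -0.0596 0.0199
0.14 246 z med 0.1075 x 0.1401 0.1695 y -0.0599 0.0179
bar 26 0.1998073961077333 -0.05932325187662514 0.01453122515321835 0.0827982311371527
```

Now about 86.5°, on target: foot at mat x ≈ -13, y ≈ -16. Letting down the last bit.

Request:
{"op": "move_arm", "data": {"rot": [[0,0,0],[0,0,0],[0,0,0],[0,0,0]], "delta_pos": [[1,2.4,-7],[1,2.4,-7],[0.6,1.5,-6],[0,0,0]], "grip": [-0.55,-0.55,-0.55,-0.55]}}

```text
clock: 9.28
eef_pos: [0.6876, 0.0789, 0.0465]
tcp_rot: [2.318, -0.461, -0.193]
wrist_force: [1.1, 0.4, 0.7]
width: 0.229
finger_force: 0.0
```

```bash
python3 top.py
```

```text
[-0.45  1.34  0.12  0.86  0.41  1.54 -2.49] [0.6876 0.0789 0.0465] [1.1 0.4 0.7] 0.0
-0.04 67 z med 0.0804 x -0.0133 -0.0101 y -0.0572 -0.0058
-0.01 545 z med 0.0976 x -0.0099 0.0199 y -0.0587 0.0265
0.02 519 z med 0.0975 x 0.0201 0.0499 y -0.0598 0.0249
0.05 508 z med 0.0973 x 0.05 0.08 y -0.0598 0.0229
0.08 492 z med 0.0977 x 0.08 0.11 y -0.0599 0.0212
0.11 481 z med 0.0976 x 0.11 0.14 y -0.0599 0.019
0.14 321 z med 0.0985 x 0.14 0.1695 y -0.06 0.0174
bar 41 0.201608133000226 -0.0704963987331663 0.013922181043286583 0.0724554114056332
```

The rack lies flat: its top face is level at 97–98 mm and the finger force is 0. I'll open a little and back out along the tool axis.

Request:
{"op": "move_arm", "data": {"rot": [[0,0,0],[0,0,0],[0,0,0],[0,0,0],[0,0,0],[0,0,0],[0,0,0],[0,0,0]], "delta_pos": [[0,0,0],[0,0,0],[2.7,6.5,7.1],[4,9.8,10.6],[5.4,13,14],[5.4,13,14],[8,20,21],[5,15,40]], "grip": [-0.25,-0.25,-0.25,-0.25,-0.25,-0.25,-0.25,-0.25]}}

```text
clock: 10.32
eef_pos: [0.7177, 0.1575, 0.1533]
tcp_rot: [2.319, -0.459, -0.195]
wrist_force: [1.2, 0.2, 0.4]
width: 0.377
finger_force: 0.0
```

Request:
{"op": "move_arm", "data": {"rot": [[0,0,0],[0,0,0],[0,0,0],[0,0,0]], "delta_pos": [[0,10,50],[0,10,50],[0,0,30],[0,0,0]], "grip": [-0.25,-0.25,-0.25,-0.25]}}

```text
clock: 10.82
eef_pos: [0.7152, 0.1678, 0.2677]
tcp_rot: [2.316, -0.471, -0.184]
wrist_force: [-0.6, -0.1, -0.1]
width: 0.378
finger_force: 0.0
```

```bash
python3 top.py; python3 -c "
from h import *
im=np.load('t.npz')['im'];save('t5',cv2.resize(im[100:340,160:480],(640,480)))"
```

```text
[-0.56  1.33  0.65  0.29 -0.01  2.09 -2.18] [0.7152 0.1678 0.2677] [-0.6 -0.1 -0.1] 0.0
-0.04 71 z med 0.0759 x -0.0136 -0.01 y -0.0575 0.0009
-0.01 543 z med 0.0976 x -0.01 0.0199 y -0.0588 0.0265
0.02 519 z med 0.0974 x 0.0202 0.05 y -0.0599 0.0248
0.05 504 z med 0.0974 x 0.0501 0.0798 y -0.0599 0.0231
0.08 495 z med 0.0974 x 0.08 0.11 y -0.0598 0.0211
0.11 482 z med 0.0972 x 0.11 0.14 y -0.0599 0.0193
0.14 320 z med 0.0982 x 0.1402 0.1691 y -0.0597 0.0176
bar 143 0.20242138995293738 -0.07118403944743784 0.013720694693014386 0.07177455989993244
```

View pics/t5.png

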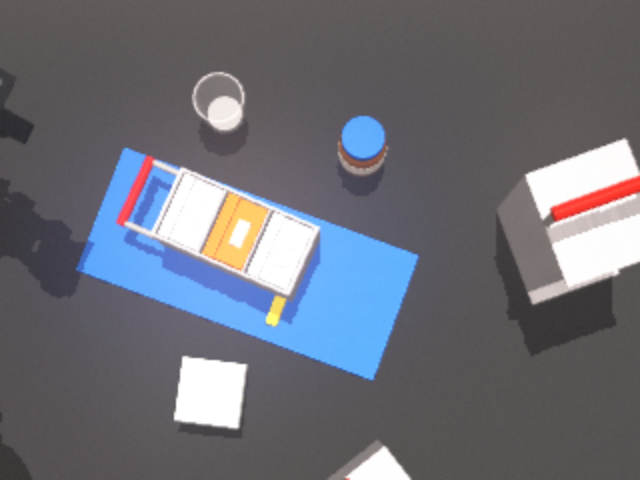

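The rack lies on its back along the mat with its bar at (135,190) and its foot at the stop (280,300). The jar, beaker and box haven't moved. j6 is at its range edge, so I'll ease off it before handing in.

Request:
{"op": "move_arm", "data": {"rot": [[5,-2,0],[5,-2,0],[5,-2,0],[0,0,0]], "delta_pos": [[-8,5,0],[-8,5,0],[-8,5,0],[0,0,0]], "grip": [-0.25,-0.25,-0.25,-0.25]}}

```text
clock: 11.38
eef_pos: [0.6885, 0.1827, 0.2641]
tcp_rot: [2.594, -0.521, -0.146]
wrist_force: [-0.4, -0.1, 0.2]
width: 0.379
finger_force: 0.0
```

```bash
python3 -c "
from h import *
s=state();print(s['joint_pos'].round(2),s['eef_pos'],s['wrist_force']);print(bot.sign_off())"
```

```text
[-0.62  1.08  0.56  0.8  -0.1   1.66 -2.21] [0.68849362 0.18268881 0.26405695] [-0.40129994 -0.14015346  0.18524114]
the job is handed in; nothing more can be done
None
```

The rack was let down gently onto its back along the mat, boxes up, foot about 13 mm short of the stop; the jar, beaker and sample box look unmoved, the arm finished clear, and I handed the job in at about 11.4 s (no verdict was returned).

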